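# Clear the end of the solder bench

### The arm

A 7-joint arm with a two-finger parallel gripper is mounted at the origin on the work surface; the furniture and walls round the work are solid. World frame = base frame: x ahead of the robot, y to its left, z up, the work surface at z = 0. Lengths are in m, angles in rad, forces in N, time in s.
With the tool pointing down it reaches from about 0.4 to 0.875 m from the base axis. Payload 6.5 kg.
Tool frame: the origin (TCP) lies midway between the tips of the shut fingers; the grasp point (between the pads) lies 19 mm behind it; z points along the fingers, y is the line along which they close (so a half turn about z gives the same grasp; the last joint's range is limited). The gripper opens to 85 mm and grips with 20 to 120 N. Pads are 22 mm wide; open, the fingers measure 114 mm over their backs; the gripper's body (76 mm by 85 mm) begins 54 mm behind the grasp point. The pads swing forward as they close: fully open they stand 13 mm farther back than shut.
Start: joints at [-0.066, 0.536, -0.004, 1.538, 0.003, 1.067, -0.071], TCP at [0.65, 0, 0.231] pointing down, gripper open.
Joint ranges: [-2.7, 2.7], [-0.37, 2.16], [-1.27, 1.26], [0.24, 2.4], [-1.31, 4.45], [0.19, 1.91], [-2.76, 2.76]. Speed limits (rad/s): [2.39, 2.39, 3.14, 3.14, 3.14, 3.14, 3.14].

### API

Orientations are given as a unit quaternion [x, y, z, w].
In Python, from plant import * gives the robot as it stands. The module is installed in compiled form; this text tells all that it offers.
- The arm moves only by the tool jog_arm, never from a script. Its argument "increments" is a list of rows, each an object of numbers: "hand": the closure, from 0 (fully open) to 1 (shut); "x", "y", "z": the shift along the tool's x, y, z in m; "wx", "wy", "wz": the turn, a rotation vector about the tool's x, y, z in rad. A call has 1 to 20 rows; each row is the pose to reach, as a shift and turn from the pose commanded when the call began, along the tool's axes at that moment; what a row does not reach only later rows make up. A row lasts 1/12 s, in which the tool goes at most 41.7 mm and 7.16 degrees, less where a joint would pass 70% of its speed; a pose out of reach is approached as far as the arm can. A call with a gripper value outside its range is refused whole. The fingers move at their own pace and stop on an object; "squeeze" is the grip in N (left out, the last holds). Time passes only in rows, so rows that repeat a pose let the fingers close. It gives the time, the measured TCP pose, the force, the opening and the grip force at its end, in the units of the state.
- observe(): the state, without advancing time (a new reading comes with each control period).
- read_camera(name): name is "scene" or "side" or "wrist"; returns the picture (400x640x3 uint8, red, green, blue); there is no depth.
- get_calibration(name): a dict with "fx", "fy", "cx", "cy" (pixels), "dist" ([k1, k2, p1, p2, k3] as OpenCV has them; the pictures are not rectified), "extrinsics" (4x4, takes a point from camera to world coordinates); the wrist camera has in their place "mount" (4x4, takes a point from camera to tool coordinates, whose origin is the TCP and whose axes are the flange's). Camera axes: x right, y up, looking along -z (the intrinsics and any distortion apply to the point x, -y, -z); pixel columns grow to the right and rows downward; lengths in m; the calibration is good to about 2 mm. A picture is of the moment at which its call begins: read the wrist's pose just before it. get_calibration takes no time and is no camera call.
- job_done(): hands the job in; it is judged then, once.
Trained networks look in the newest picture that a camera, given by its name, has taken for a name from the list of things; names that differ only in an ending like _2 or _b are one class to them, and where a whole thing is asked for, a point or a joint stands for the part that bears it (a point fixed in the world has none). Each returns a list of dicts, best first, with "score" (0 to 1); they miss things now and then, are a little off and sometimes report something else, mostly with a low value. They report only what shows in the picture. A call takes as long as a camera call.
- silhouettes(thing, camera): "pixels" (400x640 bool, what is visible of it) and "position" ([column, row] in pixels, amid what is visible of it).
- place_of(thing, camera): "position" ([column, row] in pixels: a listed point, or the origin of a listed thing).
The state is a dict: "t": time; "q": joint angles; "joint_vel": joint speeds; "effort": joint torques, N m; "ee_pos": TCP position; "tcp_rot": TCP orientation; "wrist_force": force on the tool from outside, world axes, zero at the start; "wrist_torque": the same for the moment, N m; "finger_gap": opening from 0.0 (shut) to 1.0 (fully open); "gripper_force": force on a finger pad.
Only numpy, scipy, OpenCV 4.12 (cv2) and the standard library are available. Lean on these libraries where they do the work, as an engineer would, in place of code of your own. Each camera call takes 0.05 s, during which the arm holds its last target. There are 200 camera calls.

### The job

Clear the bench after the job: lay the glued pine strip across the two notched uprights of the drying rest, in the notches, with its middle about midway between the uprights so that it overhangs evenly; put the two solder reels lying flat in the reel tray, one in each bay; and stand the flux jar down in the socket of the jar stand. Keep the jar upright throughout and leave the pliers and the card tube where they are.

Things in the scene. Friction and masses are not known exactly. Their poses are not given: they have to be found in the camera images.
- strip_mid (a point): Centre (half-way up) of the pine strip, a plain bare wooden bar 300 long, 30 wide, 14 mm thick, about 90 g, lying flat on the bench. Its x axis runs along the 300 mm length, y across the width, z up.
- reel_a_mid (a point): Centre (half-way up) of one of two equal solder reels, lying flat: green flanges 60 mm across and 3 mm thick at top and bottom, narrower pale winding (48 mm) between them, 35 mm high in all, about 220 g. z is the reel's axis (up). Either reel may go to either bay.
- reel_b_mid (a point): Centre (half-way up) of the other solder reel, like the first.
- jar_mid (a point): Centre (half-way up) of the flux jar: round upright white jar with a black screw cap, 46 mm across, 70 mm high, about 120 g. z points up.
- drying_rest: Drying rest, fixed: light wooden base board 90 x 200 x 8 mm with two equal uprights standing on it, 16 mm thick, at y = -80 and y = +80 mm in its own frame. Each has a notch in its top, 54 mm wide (in x, centred on x = 0), with floor 50 mm above the bench and ears 15 mm high and 16 mm thick either side. The strip lies in both notches, along the rest's y, its centre 57 mm above the bench. Origin: middle of the underside, z up.
- reel_tray: Reel tray, fixed: low white open tray 92 (x) x 216 (y) mm, 22 mm high over all; its floor is 10 mm above the bench, its walls 4 mm thick and 12 mm high above the floor, with one 4 mm dividing wall of the same height across its middle (at y = 0) making two bays, 84 (x) x 102 (y) mm inside, centred at y = -53 and y = +53 mm. Origin: middle of the underside, z up.
- jar_stand: Jar stand, fixed: small square wooden socket, 80 x 80 mm outside, 72 x 72 mm inside, 28 mm high, on a base board 100 x 100 mm; the socket's floor is 6 mm above the bench. Origin: middle of the underside, z up.
- pliers: Bystander: long-nose pliers with red handles, 48 x 192 x 12 mm, lying loose on the bench; origin under the middle.
- card_tube: Bystander: brown cardboard tube standing loose on end, 68 mm across, 88 mm high; origin at the centre of its foot.

How it is judged:
By the outcome, as a careful person would: the job done as asked, in the order asked, and still so for the second after the job is handed in, with the robot touching nothing.
It also fails if it takes over 102 s, if anything falls off the work surface, if the arm or the gripper's body presses on something with over 40 N, if the wrist force passes 120 N, or if a joint passes its speed limit or range.

## Working session

There is one attempt and no reset: what is moved stays moved. The work goes in short steps, Python scripts to look and compute and a tool call to move; the robot and the scene stay as the last step left them, time stands still between calls to the robot, and variables do not carry over. Pictures are saved under pics/ and viewed, at most 17 in all, crops included, and the job is handed in when it is done.

Besides the shell and the picture viewer there is one more tool, called by a JSON object that holds its "method" and its "body", one argument or row to a line. jog_arm: Moves the arm, as the interface text tells. Its arguments: {"type":"object","properties":{"increments":{"type":"array"},"squeeze":{"type":"number"}},"required":["increments"]}

```bash
mkdir -p pics
cat > h.py <<'E'
from plant import *
import numpy as np, cv2
from scipy.spatial.transform import Rotation as R
T=["strip_mid","reel_a_mid","jar_mid","drying_rest","reel_tray","jar_stand","pliers","card_tube"]
def cam(name,st=None):
    c=get_calibration(name)
    if name=="wrist":
        M=np.eye(4);M[:3,:3]=R.from_quat(st["tcp_rot"]).as_matrix();M[:3,3]=st["ee_pos"]
        E=M@np.array(c["mount"])
    else: E=np.array(c["extrinsics"])
    K=np.array([[c["fx"],0,c["cx"]],[0,c["fy"],c["cy"]],[0,0,1.]])
    return K,np.array(c["dist"],float),E
def ray(C,px):
    K,d,E=C
    u=cv2.undistortPoints(np.array([[px]],float),K,d)[0,0]
    v=E[:3,:3]@np.array([u[0],-u[1],-1]);return E[:3,3],v/np.linalg.norm(v)
def onz(C,px,z):
    o,v=ray(C,px);return o+v*(z-o[2])/v[2]
def tri(rs):
    A=np.zeros((3,3));b=np.zeros(3)
    for o,v in rs:
        P=np.eye(3)-np.outer(v,v);A+=P;b+=P@o
    p=np.linalg.solve(A,b)
    return p,[round(1000*np.linalg.norm((np.eye(3)-np.outer(v,v))@(p-o)),1) for o,v in rs]
def proj(C,p):
    K,d,E=C;q=E[:3,:3].T@(np.array(p)-E[:3,3]);q=q*[1,-1,-1]
    return cv2.projectPoints(q.reshape(1,3),np.zeros(3),np.zeros(3),K,d)[0].ravel()
E
cat > a.py <<'E'
from h import *
s=observe();print(s["t"],np.round(s["ee_pos"],4),np.round(s["tcp_rot"],3))
for c in ["scene","side","wrist"]:
    im=read_camera(c);cv2.imwrite(f"pics/{c}0.png",im[:,:,::-1])
    C=cam(c,s);print(c,np.round(C[2],3).tolist())
    for t in T:
        print(t,[(np.round(r["position"],1).tolist(),round(r["score"],2)) for r in place_of(t,c)][:3])
print(observe()["t"])
E
python3 a.py
```

```text
0.0 [0.6494 0.     0.2304] [ 0.707  0.707 -0.001 -0.001]
scene [[0.911, 0.237, -0.336, 0.125], [-0.411, 0.488, -0.77, -0.751], [-0.018, 0.84, 0.542, 0.58], [0.0, 0.0, 0.0, 1.0]]
strip_mid [([388.4, 295.9], 0.67)]
reel_a_mid [([345.3, 224.2], 0.84), ([435.5, 269.9], 0.42)]
jar_mid [([313.8, 180.6], 0.63)]
drying_rest [([364.7, 200.6], 0.78)]
reel_tray [([435.5, 269.5], 0.61)]
jar_stand [([327.9, 157.3], 0.73)]
pliers [([325.0, 303.5], 0.6)]
card_tube [([254.9, 187.7], 0.92), ([367.7, 199.9], 0.6)]
side [[-0.835, 0.282, -0.473, -0.199], [-0.551, -0.414, 0.725, 1.049], [0.009, 0.865, 0.501, 0.768], [0.0, 0.0, 0.0, 1.0]]
strip_mid [([381.0, 168.2], 0.98), ([293.7, 217.4], 0.23)]
reel_a_mid [([336.7, 192.2], 0.75), ([412.2, 188.6], 0.46)]
jar_mid [([294.4, 215.3], 0.81)]
drying_rest [([280.9, 204.1], 0.66)]
reel_tray [([339.4, 161.5], 0.97)]
jar_stand [([209.3, 252.9], 0.9)]
pliers [([408.4, 186.2], 0.67)]
card_tube []
wrist [[1.0, 0.0, 0.001, 0.649], [-0.001, 0.965, 0.263, 0.067], [-0.001, -0.263, 0.965, 0.372], [0.0, 0.0, 0.0, 1.0]]
strip_mid []
reel_a_mid [([185.3, 246.9], 0.89)]
jar_mid [([158.9, 65.6], 0.67)]
drying_rest [([270.2, 161.6], 0.69)]
reel_tray []
jar_stand []
pliers []
card_tube []
1.35
```

View images.

View pics/scene0.png

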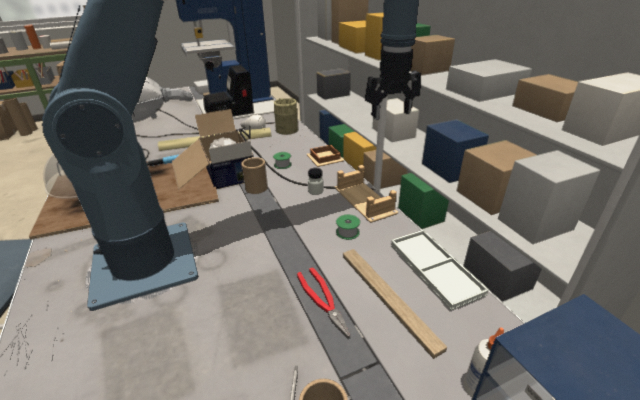

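View pics/side0.png

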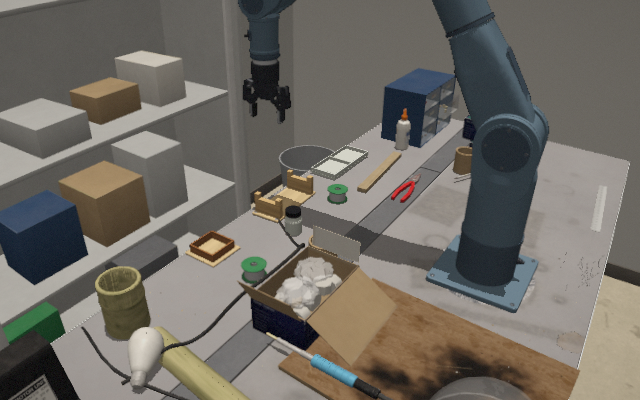

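View pics/wrist0.png

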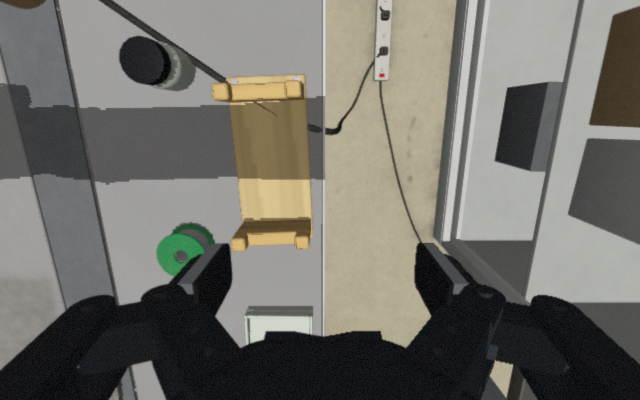

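```bash
cat > b.py <<'E'
from h import *
C={c:cam(c,observe()) for c in ["scene","side","wrist"]}
D=dict(strip=([388.4,295.9],[381,168.2]),reel1=([345.3,224.2],[336.7,192.2],[185.3,246.9]),reel2=([282,159],[254,267]),jar=([313.8,180.6],[294.4,215.3],[158.9,65.6]),rest=([364.7,200.6],[280.9,204.1],[270.2,161.6]),tray=([435.5,269.5],[339.4,161.5]),stand=([327.9,157.3],[209.3,252.9]),pliers=([325,303.5],[408.4,186.2]))
for k,v in D.items():
    p,e=tri([ray(C[c],x) for c,x in zip(["scene","side","wrist"],v)]);print(k,np.round(p,3),e)
print("tube",onz(C["scene"],[254.9,187.7],0))
for t,z in [("strip_mid",.014),("reel_tray",.022),("drying_rest",.03),("jar_stand",.02),("pliers",.006)]:
  for c in ["scene","side"]:
    r=silhouettes(t,c)
    if not r: print(t,c,None);continue
    ys,xs=np.nonzero(r[0]["pixels"])
    P=np.array([onz(C[c],[x,y],z)[:2] for x,y in zip(xs,ys)],np.float32)
    (cx,cy),(w,h),a=cv2.minAreaRect(P)
    print(t,c,round(r[0]["score"],2),len(xs),np.round([cx,cy,w,h,a],3))
E
python3 b.py
```

```text
strip [ 0.45  -0.334  0.011] [np.float64(0.4), np.float64(0.4)]
reel1 [ 0.476 -0.096  0.021] [np.float64(0.9), np.float64(2.8), np.float64(2.8)]
reel2 [0.451 0.315 0.022] [np.float64(0.3), np.float64(0.3)]
jar [0.482 0.11  0.042] [np.float64(4.6), np.float64(5.3), np.float64(5.1)]
rest [ 0.592  0.011 -0.003] [np.float64(3.0), np.float64(5.8), np.float64(6.5)]
tray [ 0.591 -0.309  0.005] [np.float64(2.6), np.float64(2.6)]
stand [ 0.612  0.303 -0.006] [np.float64(4.5), np.float64(4.5)]
pliers [ 0.331 -0.29   0.001] [np.float64(0.7), np.float64(0.7)]
tube [0.32586741 0.21086699 0.        ]
strip_mid scene 0.57 2194 [ 0.447 -0.333  0.039  0.304  4.215]
strip_mid side 0.87 571 [ 0.443 -0.315  0.045  0.328  4.081]
reel_tray scene 0.86 3508 [ 0.581 -0.309  0.229  0.106 88.428]
reel_tray side 0.75 1084 [ 0.578 -0.286  0.112  0.254  0.717]
drying_rest scene 0.83 1812 [0.596 0.012 0.141 0.275 1.169]
drying_rest side 0.64 1536 [0.591 0.003 0.148 0.275 0.826]
jar_stand scene 0.96 510 [ 0.593  0.285  0.138  0.108 87.083]
jar_stand side 0.72 1116 [0.588 0.309 0.115 0.114 0.339]
pliers scene 0.64 798 [ 3.2700e-01 -2.8700e-01  1.9000e-01  4.7000e-02  8.8074e+01]
pliers side 0.64 292 [ 0.332 -0.281  0.051  0.193  7.017]
```

{"method": "jog_arm", "body": {
  "increments": [
    {"x":-0.36,"y":-0.15,"z":-0.04},
    {"x":-0.36,"y":-0.15,"z":-0.04},
    {"x":-0.36,"y":-0.15,"z":-0.04},
    {"x":-0.36,"y":-0.15,"z":-0.04},
    {"x":-0.36,"y":-0.15,"z":-0.04},
    {"x":-0.36,"y":-0.15,"z":-0.04},
    {"x":-0.36,"y":-0.15,"z":-0.04},
    {"x":-0.36,"y":-0.15,"z":-0.04},
    {"x":-0.36,"y":-0.15,"z":-0.04},
    {"x":-0.36,"y":-0.15,"z":-0.04},
    {"x":-0.36,"y":-0.15,"z":-0.04},
    {"x":-0.36,"y":-0.15,"z":-0.04},
    {"x":-0.36,"y":-0.15,"z":-0.04},
    {"x":-0.36,"y":-0.15,"z":-0.04}
  ]
}}

```text
$.increments[0]: bad value
```

```bash
cat > w.py <<'E'
import sys
from h import *
s=observe();im=read_camera("wrist");C=cam("wrist",s)
cv2.imwrite(f"pics/{sys.argv[1]}.png",im[:,:,::-1])
print(s["t"],np.round(s["ee_pos"],4),np.round(s["tcp_rot"],3),s["finger_gap"],np.round(s["wrist_force"],1))
for a in sys.argv[2:]:
    t,z0,z1=a.split(",")
    for r in place_of(t,"wrist")[:2]: print(t,"pl",round(r["score"],2),np.round(onz(C,r["position"],float(z0)),4),np.round(r["position"],1))
    for r in silhouettes(t,"wrist")[:2]:
        m=r["pixels"];ys,xs=np.nonzero(m)
        P=np.array([onz(C,[x,y],float(z1))[:2] for x,y in zip(xs,ys)],np.float32)
        (cx,cy),(w,h),an=cv2.minAreaRect(P)
        print(t,"sil",round(r["score"],2),len(xs),np.round([cx,cy,w,h,an],4))
E
python3 w.py w1 strip_mid,.007,.014 reel_tray,0,.022 pliers,0,.01
```

```text
1.85 [ 0.65   -0.      0.2313] [ 0.707  0.707 -0.     0.   ] 0.9990777487269675 [-0.2 -0.1 -0.4]
strip_mid sil 0.36 1751 [ 5.88600e-01 -2.15100e-01  5.64000e-02  9.36000e-02  8.99558e+01]
reel_tray sil 0.77 1739 [ 5.90500e-01 -2.08000e-01  5.35000e-02  9.04000e-02  8.99526e+01]
reel_tray sil 0.26 3033 [4.73300e-01 1.17000e-01 4.77000e-02 7.87000e-02 7.17629e+01]
pliers sil 0.47 111 [ 3.44300e-01 -3.37900e-01  3.20000e-02  1.47000e-02  5.45127e+01]
```

View pics/w1.png

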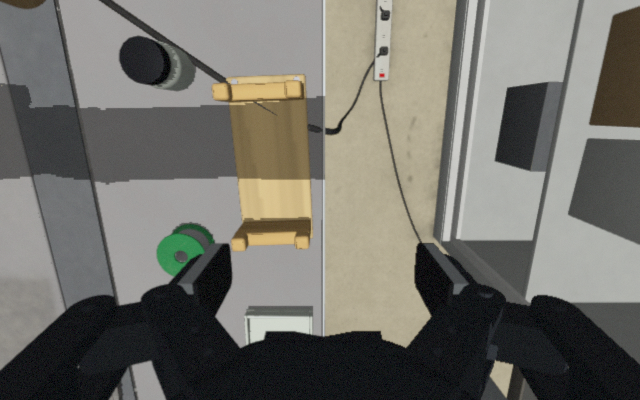

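{"method": "jog_arm", "body": {
  "increments": [
    {"hand":0,"x":-0.36,"y":-0.15,"z":-0.04,"wx":0,"wy":0,"wz":0},
    {"hand":0,"x":-0.36,"y":-0.15,"z":-0.04,"wx":0,"wy":0,"wz":0},
    {"hand":0,"x":-0.36,"y":-0.15,"z":-0.04,"wx":0,"wy":0,"wz":0},
    {"hand":0,"x":-0.36,"y":-0.15,"z":-0.04,"wx":0,"wy":0,"wz":0},
    {"hand":0,"x":-0.36,"y":-0.15,"z":-0.04,"wx":0,"wy":0,"wz":0},
    {"hand":0,"x":-0.36,"y":-0.15,"z":-0.04,"wx":0,"wy":0,"wz":0},
    {"hand":0,"x":-0.36,"y":-0.15,"z":-0.04,"wx":0,"wy":0,"wz":0},
    {"hand":0,"x":-0.36,"y":-0.15,"z":-0.04,"wx":0,"wy":0,"wz":0},
    {"hand":0,"x":-0.36,"y":-0.15,"z":-0.04,"wx":0,"wy":0,"wz":0},
    {"hand":0,"x":-0.36,"y":-0.15,"z":-0.04,"wx":0,"wy":0,"wz":0},
    {"hand":0,"x":-0.36,"y":-0.15,"z":-0.04,"wx":0,"wy":0,"wz":0},
    {"hand":0,"x":-0.36,"y":-0.15,"z":-0.04,"wx":0,"wy":0,"wz":0}
  ]
}}

```text
t: 3.2
ee_pos: [0.4994, -0.361, 0.2714]
tcp_rot: [0.708, 0.706, 0.0, 0.0]
wrist_force: [0.4, 0.3, -0.1]
finger_gap: 1.002
gripper_force: 0.0
```

```bash
python3 w.py w2 strip_mid,.007,.014 reel_tray,0,.022 pliers,0,.01
```

```text
3.2 [ 0.4994 -0.361   0.2714] [0.708 0.706 0.    0.   ] 1.0019067046418255 [ 0.4  0.3 -0.1]
strip_mid pl 0.72 [ 0.4487 -0.3263  0.007 ] [283.7 138.8]
strip_mid sil 0.88 5624 [ 0.4513 -0.3263  0.0323  0.2983  4.4226]
reel_tray pl 0.96 [ 0.5912 -0.3001  0.    ] [392.6 117.7]
reel_tray sil 0.89 13522 [ 0.5875 -0.303   0.2162  0.0948 89.3055]
pliers pl 0.9 [ 0.3328 -0.289   0.    ] [194.1 109.6]
pliers sil 0.58 3087 [ 3.29100e-01 -2.84100e-01  1.89500e-01  4.95000e-02  8.97266e+01]
```

View pics/w2.png

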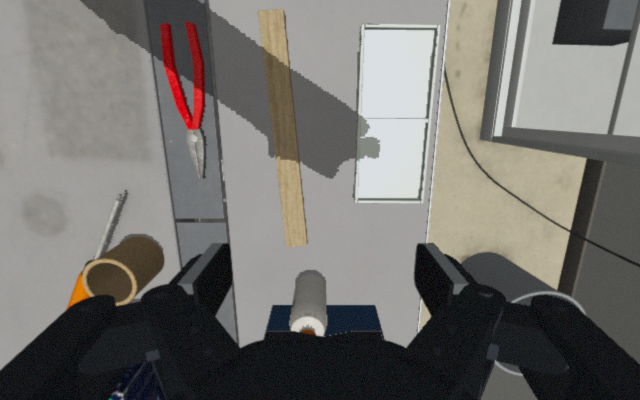

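{"method": "jog_arm", "body": {
  "increments": [
    {"hand":0,"x":0.032,"y":-0.0495,"z":0.03,"wx":0,"wy":0,"wz":-0.077},
    {"hand":0,"x":0.032,"y":-0.0495,"z":0.07,"wx":0,"wy":0,"wz":-0.077},
    {"hand":0,"x":0.032,"y":-0.0495,"z":0.11,"wx":0,"wy":0,"wz":-0.077},
    {"hand":0,"x":0.032,"y":-0.0495,"z":0.15,"wx":0,"wy":0,"wz":-0.077},
    {"hand":0,"x":0.032,"y":-0.0495,"z":0.19,"wx":0,"wy":0,"wz":-0.077},
    {"hand":0,"x":0.032,"y":-0.0495,"z":0.22,"wx":0,"wy":0,"wz":-0.077},
    {"hand":0,"x":0.032,"y":-0.0495,"z":0.24,"wx":0,"wy":0,"wz":-0.077},
    {"hand":0,"x":0.032,"y":-0.0495,"z":0.255,"wx":0,"wy":0,"wz":-0.077},
    {"hand":0,"x":0.032,"y":-0.0495,"z":0.268,"wx":0,"wy":0,"wz":-0.077},
    {"hand":0,"x":0.032,"y":-0.0495,"z":0.268,"wx":0,"wy":0,"wz":-0.077},
    {"hand":0,"x":0.032,"y":-0.0495,"z":0.268,"wx":0,"wy":0,"wz":-0.077}
  ],
  "squeeze": 50
}}

```text
t: 4.47
ee_pos: [0.4507, -0.3278, 0.0033]
tcp_rot: [0.679, 0.734, -0.0, -0.0]
wrist_force: [-0.1, -0.5, 0.6]
finger_gap: 0.995
gripper_force: 0.0
```

```bash
python3 w.py w3
```

```text
4.4667 [ 0.4507 -0.3278  0.0033] [ 0.679  0.734 -0.    -0.   ] 0.9948236459924856 [-0.1 -0.5  0.6]
```

View pics/w3.png

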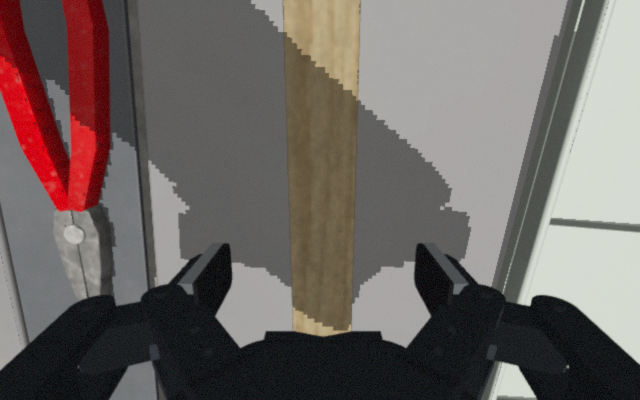

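{"method": "jog_arm", "body": {
  "increments": [
    {"hand":1,"x":0,"y":0,"z":0,"wx":0,"wy":0,"wz":0},
    {"hand":1,"x":0,"y":0,"z":0,"wx":0,"wy":0,"wz":0},
    {"hand":1,"x":0,"y":0,"z":0,"wx":0,"wy":0,"wz":0},
    {"hand":1,"x":0,"y":0,"z":0,"wx":0,"wy":0,"wz":0},
    {"hand":1,"x":0,"y":0,"z":0,"wx":0,"wy":0,"wz":0},
    {"hand":1,"x":0,"y":0,"z":0,"wx":0,"wy":0,"wz":0},
    {"hand":1,"x":0,"y":0,"z":0,"wx":0,"wy":0,"wz":0},
    {"hand":1,"x":0,"y":0,"z":0,"wx":0,"wy":0,"wz":0},
    {"hand":1,"x":0,"y":0,"z":0,"wx":0,"wy":0,"wz":0},
    {"hand":1,"x":0,"y":0,"z":0,"wx":0,"wy":0,"wz":0}
  ],
  "squeeze": 50
}}

```text
t: 5.35
ee_pos: [0.451, -0.3283, 0.004]
tcp_rot: [0.679, 0.734, 0.0, 0.001]
wrist_force: [-0.1, 0.9, 4.8]
finger_gap: 0.333
gripper_force: 50.0
```

```bash
cat > c.py <<'E'
from h import *
im=cv2.imread("pics/wrist0.png")[60:270,190:340]
cv2.imwrite("pics/crop0.png",cv2.resize(im,None,fx=4,fy=4,interpolation=cv2.INTER_CUBIC)[:, :][0:840:1][:840])
cv2.imwrite("pics/crop0.png",cv2.resize(im,(428,600),interpolation=cv2.INTER_CUBIC))
E
python3 c.py
```

```text
(no output)
```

View pics/crop0.png

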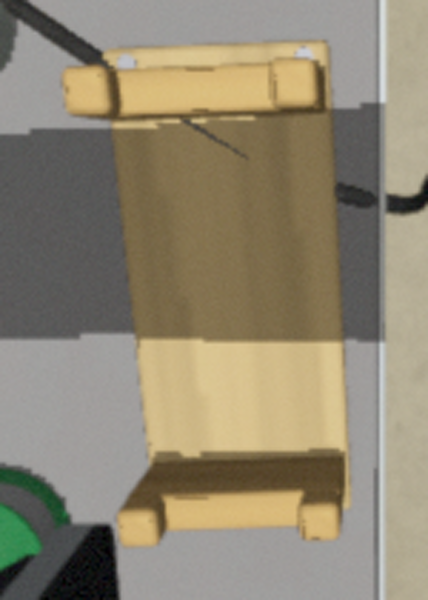

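{"method": "jog_arm", "body": {
  "increments": [
    {"hand":1,"x":0,"y":0,"z":-0.02,"wx":0,"wy":0,"wz":0},
    {"hand":1,"x":0,"y":0,"z":-0.05,"wx":0,"wy":0,"wz":0},
    {"hand":1,"x":0,"y":0,"z":-0.09,"wx":0,"wy":0,"wz":0},
    {"hand":1,"x":0,"y":0,"z":-0.13,"wx":0,"wy":0,"wz":0},
    {"hand":1,"x":0,"y":0,"z":-0.16,"wx":0,"wy":0,"wz":0},
    {"hand":1,"x":0,"y":0,"z":-0.18,"wx":0,"wy":0,"wz":0},
    {"hand":1,"x":0,"y":0,"z":-0.2,"wx":0,"wy":0,"wz":0},
    {"hand":1,"x":0,"y":0,"z":-0.2,"wx":0,"wy":0,"wz":0}
  ]
}}

```text
t: 6.02
ee_pos: [0.4524, -0.3294, 0.2075]
tcp_rot: [0.679, 0.734, 0.001, 0.003]
wrist_force: [0.8, 0.3, -1.8]
finger_gap: 0.335
gripper_force: 49.8
```

```bash
cat > d.py <<'E'
from h import *
s=dict(ee_pos=[.6495,0,.2308],tcp_rot=[.7071,.7071,0,0])
C=cam("wrist",s)
c={k:onz(C,np.array(p)/2.853+[190,60],.065) for k,p in dict(TL=(86,91),TR=(297,83),BL=(140,527),BR=(321,521)).items()}
for k in c: print(k,np.round(c[k],4))
t=(c["TL"]+c["TR"])/2;b=(c["BL"]+c["BR"])/2
print("mid",(t+b)/2,"len",np.linalg.norm(t-b),"yaw deg",np.degrees(np.arctan2(-(t-b)[0],(t-b)[1])),[np.degrees(np.arctan2(*(c[i]-c[j])[1::-1])) for i,j in(("TR","TL"),("BR","BL"))])
E
python3 d.py; python3 w.py w4 strip_mid,.2,.2
```

```text
TL [0.5519 0.0867 0.065 ]
TR [0.6224 0.0891 0.065 ]
BL [ 0.5585 -0.0711  0.065 ]
BR [ 0.6276 -0.0687  0.065 ]
mid [0.59011442 0.00902032 0.065     ] len 0.15789251917309757 yaw deg 2.137046721218479 [np.float64(2.0004502155000887), np.float64(2.002444820574101)]
6.0167 [ 0.4524 -0.3294  0.2075] [0.679 0.734 0.001 0.003] 0.3349769187288335 [ 0.8  0.3 -1.8]
strip_mid pl 0.71 [ 0.4515 -0.3329  0.2   ] [320.5 250.9]
strip_mid sil 0.84 22665 [ 0.45   -0.3008  0.0343  0.1706  4.5007]
```

{"method": "jog_arm", "body": {
  "increments": [
    {"hand":1,"x":0.03,"y":0.015,"z":0,"wx":0,"wy":0,"wz":0},
    {"hand":1,"x":0.065,"y":0.033,"z":0,"wx":0,"wy":0,"wz":0.01},
    {"hand":1,"x":0.1,"y":0.05,"z":0,"wx":0,"wy":0,"wz":0.02},
    {"hand":1,"x":0.135,"y":0.068,"z":0,"wx":0,"wy":0,"wz":0.03},
    {"hand":1,"x":0.17,"y":0.086,"z":0,"wx":0,"wy":0,"wz":0.04},
    {"hand":1,"x":0.205,"y":0.104,"z":0.01,"wx":0,"wy":0,"wz":0.04},
    {"hand":1,"x":0.24,"y":0.122,"z":0.02,"wx":0,"wy":0,"wz":0.04},
    {"hand":1,"x":0.275,"y":0.14,"z":0.03,"wx":0,"wy":0,"wz":0.04},
    {"hand":1,"x":0.3,"y":0.153,"z":0.04,"wx":0,"wy":0,"wz":0.04},
    {"hand":1,"x":0.318,"y":0.161,"z":0.05,"wx":0,"wy":0,"wz":0.04},
    {"hand":1,"x":0.3253,"y":0.165,"z":0.06,"wx":0,"wy":0,"wz":0.04},
    {"hand":1,"x":0.3253,"y":0.165,"z":0.06,"wx":0,"wy":0,"wz":0.04},
    {"hand":1,"x":0.3253,"y":0.165,"z":0.06,"wx":0,"wy":0,"wz":0.04}
  ]
}}

```text
t: 7.25
ee_pos: [0.5886, 0.0077, 0.1418]
tcp_rot: [0.694, 0.72, -0.002, -0.001]
wrist_force: [0.6, -1.3, 0.1]
finger_gap: 0.333
gripper_force: 49.7
```

```bash
python3 w.py w5 strip_mid,.14,.14 drying_rest,0,.065
python3 - <<'E'
from h import *
im=read_camera("scene");cv2.imwrite("pics/s5.png",im[:,:,::-1])
Cs=cam("scene");Cd=cam("side")
for t in ["strip_mid","drying_rest"]:
    read_camera("side")
    a=place_of(t,"scene");b=place_of(t,"side")
    if a and b: print(t,tri([ray(Cs,a[0]["position"]),ray(Cd,b[0]["position"])]))
E
```

```text
7.25 [0.5886 0.0077 0.1418] [ 0.694  0.72  -0.002 -0.001] 0.3331002770905723 [ 0.6 -1.3  0.1]
strip_mid pl 0.62 [0.5873 0.0074 0.14  ] [320.2 249.9]
strip_mid sil 0.81 22591 [0.5872 0.038  0.0323 0.164  2.0658]
drying_rest sil 0.58 5247 [5.84600e-01 1.91000e-02 1.67200e-01 8.42000e-02 8.90255e+01]
strip_mid (array([0.58559081, 0.00344466, 0.1483948 ]), [np.float64(1.8), np.float64(1.8)])
drying_rest (array([ 0.59905789,  0.00864297, -0.00921193]), [np.float64(2.2), np.float64(2.2)])
```

View pics/w5.png

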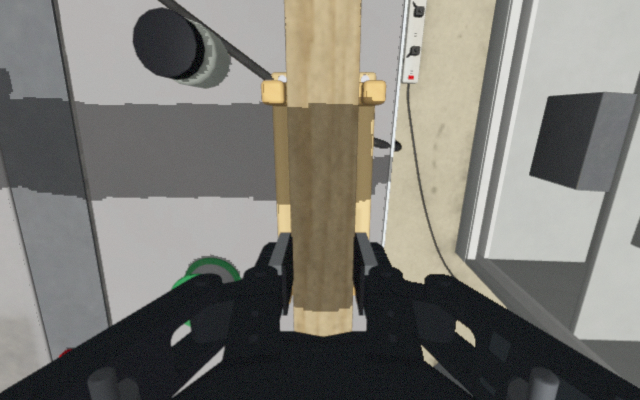

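{"method": "jog_arm", "body": {
  "increments": [
    {"hand":1,"x":0,"y":0,"z":0.03,"wx":0,"wy":0,"wz":0},
    {"hand":1,"x":0,"y":0,"z":0.05,"wx":0,"wy":0,"wz":0},
    {"hand":1,"x":0,"y":0,"z":0.065,"wx":0,"wy":0,"wz":0},
    {"hand":1,"x":0,"y":0,"z":0.075,"wx":0,"wy":0,"wz":0},
    {"hand":1,"x":0,"y":0,"z":0.083,"wx":0,"wy":0,"wz":0},
    {"hand":1,"x":0,"y":0,"z":0.088,"wx":0,"wy":0,"wz":0},
    {"hand":1,"x":0,"y":0,"z":0.088,"wx":0,"wy":0,"wz":0},
    {"hand":1,"x":0,"y":0,"z":0.088,"wx":0,"wy":0,"wz":0}
  ]
}}

```text
t: 8.52
ee_pos: [0.5905, 0.009, 0.0558]
tcp_rot: [0.694, 0.72, 0.0, 0.0]
wrist_force: [-0.7, -0.1, -0.8]
finger_gap: 0.332
gripper_force: 49.7
```

{"method": "jog_arm", "body": {
  "increments": [
    {"hand":1,"x":0,"y":0,"z":0.002,"wx":0,"wy":0,"wz":0},
    {"hand":1,"x":0,"y":0,"z":0.002,"wx":0,"wy":0,"wz":0},
    {"hand":0.5,"x":0,"y":0,"z":0.002,"wx":0,"wy":0,"wz":0},
    {"hand":0.4,"x":0,"y":0,"z":0.002,"wx":0,"wy":0,"wz":0},
    {"hand":0.2,"x":0,"y":0,"z":0.002,"wx":0,"wy":0,"wz":0},
    {"hand":0.2,"x":0,"y":0,"z":0.002,"wx":0,"wy":0,"wz":0},
    {"hand":0.2,"x":0,"y":0,"z":0.002,"wx":0,"wy":0,"wz":0},
    {"hand":0.2,"x":0,"y":0,"z":0.002,"wx":0,"wy":0,"wz":0},
    {"hand":0.2,"x":0,"y":0,"z":-0.02,"wx":0,"wy":0,"wz":0},
    {"hand":0.2,"x":0,"y":0,"z":-0.05,"wx":0,"wy":0,"wz":0},
    {"hand":0,"x":0,"y":0,"z":-0.09,"wx":0,"wy":0,"wz":0},
    {"hand":0,"x":0,"y":-0.02,"z":-0.13,"wx":0,"wy":0,"wz":0},
    {"hand":0,"x":-0.03,"y":-0.04,"z":-0.17,"wx":0,"wy":0,"wz":0},
    {"hand":0,"x":-0.06,"y":-0.06,"z":-0.19,"wx":0,"wy":0,"wz":0},
    {"hand":0,"x":-0.08,"y":-0.08,"z":-0.2,"wx":0,"wy":0,"wz":0},
    {"hand":0,"x":-0.08,"y":-0.08,"z":-0.2,"wx":0,"wy":0,"wz":0},
    {"hand":0,"x":-0.08,"y":-0.08,"z":-0.2,"wx":0,"wy":0,"wz":0}
  ]
}}

```text
t: 9.93
ee_pos: [0.5125, -0.0763, 0.2567]
tcp_rot: [0.696, 0.719, 0.001, 0.001]
wrist_force: [-0.1, 0.3, -0.3]
finger_gap: 0.999
gripper_force: 0.0
```

```bash
python3 w.py w6 strip_mid,.057,.064 reel_a_mid,.0175,.035 jar_mid,.035,.07 drying_rest,0,.05
```

```text
9.9333 [ 0.5125 -0.0763  0.2567] [0.696 0.719 0.001 0.001] 0.9987270565024006 [-0.1  0.3 -0.3]
strip_mid pl 0.7 [0.5875 0.0109 0.057 ] [395.3  95.7]
strip_mid sil 0.79 7266 [ 0.5896 -0.0207  0.0355  0.2386  2.1306]
reel_a_mid pl 0.72 [ 0.4741 -0.1014  0.0175] [291.5 186.6]
reel_a_mid pl 0.2 [0.598  0.012  0.0175] [396.5  96.8]
reel_a_mid sil 0.85 1997 [ 4.76800e-01 -9.75000e-02  6.46000e-02  5.94000e-02  8.91293e+01]
jar_mid sil 0.9 670 [0.4869 0.0844 0.037  0.0179 1.8759]
drying_rest sil 0.58 8003 [0.5873 0.0091 0.0962 0.1823 1.8764]
```

View pics/w6.png

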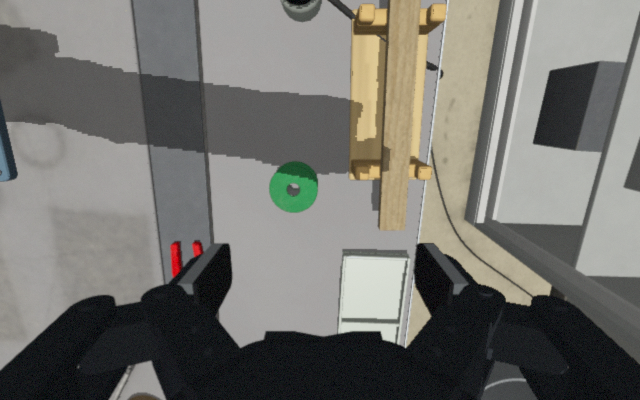

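Run:
```python
from h import *
C=cam("wrist",dict(ee_pos=[0.5125,-0.0763,0.2567],tcp_rot=[.696,.719,.001,.001]))
for p,z in [((393,230),.064),((365,171),.065),((425,171),.065),((366,13),.065),((438,13),.065),((294,187),.035)]: print(p,np.round(onz(C,p,z),4))
```

```text
(393, 230) [ 0.5973 -0.1384  0.064 ]
(365, 171) [ 0.5597 -0.0695  0.065 ]
(425, 171) [ 0.626  -0.0674  0.065 ]
(366, 13) [0.55  0.086 0.065]
(438, 13) [0.6201 0.0883 0.065 ]
(294, 187) [ 0.4789 -0.0974  0.035 ]
```

{"method": "jog_arm", "body": {
  "increments": [
    {"hand":0,"x":-0.0227,"y":-0.0369,"z":0.03,"wx":0,"wy":0,"wz":0},
    {"hand":0,"x":-0.0227,"y":-0.0369,"z":0.07,"wx":0,"wy":0,"wz":0},
    {"hand":0,"x":-0.0227,"y":-0.0369,"z":0.11,"wx":0,"wy":0,"wz":0},
    {"hand":0,"x":-0.0227,"y":-0.0369,"z":0.15,"wx":0,"wy":0,"wz":0},
    {"hand":0,"x":-0.0227,"y":-0.0369,"z":0.18,"wx":0,"wy":0,"wz":0},
    {"hand":0,"x":-0.0227,"y":-0.0369,"z":0.205,"wx":0,"wy":0,"wz":0},
    {"hand":0,"x":-0.0227,"y":-0.0369,"z":0.225,"wx":0,"wy":0,"wz":0},
    {"hand":0,"x":-0.0227,"y":-0.0369,"z":0.238,"wx":0,"wy":0,"wz":0},
    {"hand":0,"x":-0.0227,"y":-0.0369,"z":0.246,"wx":0,"wy":0,"wz":0},
    {"hand":0,"x":-0.0227,"y":-0.0369,"z":0.246,"wx":0,"wy":0,"wz":0},
    {"hand":1,"x":-0.0227,"y":-0.0369,"z":0.246,"wx":0,"wy":0,"wz":0},
    {"hand":1,"x":-0.0227,"y":-0.0369,"z":0.246,"wx":0,"wy":0,"wz":0},
    {"hand":1,"x":-0.0227,"y":-0.0369,"z":0.246,"wx":0,"wy":0,"wz":0},
    {"hand":1,"x":-0.0227,"y":-0.0369,"z":0.246,"wx":0,"wy":0,"wz":0},
    {"hand":1,"x":-0.0227,"y":-0.0369,"z":0.246,"wx":0,"wy":0,"wz":0},
    {"hand":1,"x":-0.0227,"y":-0.0369,"z":0.246,"wx":0,"wy":0,"wz":0},
    {"hand":1,"x":-0.0227,"y":-0.0369,"z":0.246,"wx":0,"wy":0,"wz":0},
    {"hand":1,"x":-0.0227,"y":-0.0369,"z":0.246,"wx":0,"wy":0,"wz":0}
  ],
  "squeeze": 60
}}

```text
t: 11.88
ee_pos: [0.4778, -0.098, 0.0108]
tcp_rot: [0.694, 0.72, 0.001, 0.001]
wrist_force: [-1.7, 1.3, 8.0]
finger_gap: 0.649
gripper_force: 61.5
```

Run:
```python
from h import *
C=cam("wrist",dict(ee_pos=[0.4994,-0.361,0.2714],tcp_rot=[.7075,.7065,0,0]))
P=np.array([onz(C,p,.022) for p in [(360,24),(438,26),(424,202),(356,201)]]);print(np.round(P,4),P.mean(0))
print(np.round(onz(C,(392,118),.022),4))
```

```text
[[ 0.5427 -0.1952  0.022 ]
 [ 0.6326 -0.1974  0.022 ]
 [ 0.6344 -0.4085  0.022 ]
 [ 0.5437 -0.4069  0.022 ]] [ 0.58835698 -0.3019909   0.022     ]
[ 0.5855 -0.3     0.022 ]
```

{"method": "jog_arm", "body": {
  "increments": [
    {"hand":1,"x":0,"y":0,"z":-0.02,"wx":0,"wy":0,"wz":0},
    {"hand":1,"x":0,"y":0,"z":-0.05,"wx":0,"wy":0,"wz":0},
    {"hand":1,"x":-0.01,"y":0,"z":-0.085,"wx":0,"wy":0,"wz":0},
    {"hand":1,"x":-0.03,"y":0.01,"z":-0.11,"wx":0,"wy":0,"wz":0},
    {"hand":1,"x":-0.065,"y":0.023,"z":-0.11,"wx":0,"wy":0,"wz":0},
    {"hand":1,"x":-0.1,"y":0.037,"z":-0.11,"wx":0,"wy":0,"wz":0},
    {"hand":1,"x":-0.135,"y":0.051,"z":-0.11,"wx":0,"wy":0,"wz":0},
    {"hand":1,"x":-0.17,"y":0.065,"z":-0.11,"wx":0,"wy":0,"wz":0},
    {"hand":1,"x":-0.205,"y":0.08,"z":-0.11,"wx":0,"wy":0,"wz":0},
    {"hand":1,"x":-0.235,"y":0.092,"z":-0.11,"wx":0,"wy":0,"wz":0},
    {"hand":1,"x":-0.255,"y":0.1,"z":-0.11,"wx":0,"wy":0,"wz":0},
    {"hand":1,"x":-0.262,"y":0.1025,"z":-0.11,"wx":0,"wy":0,"wz":0},
    {"hand":1,"x":-0.262,"y":0.1025,"z":-0.11,"wx":0,"wy":0,"wz":0}
  ]
}}

```text
t: 12.97
ee_pos: [0.5887, -0.3584, 0.1196]
tcp_rot: [0.695, 0.719, -0.0, 0.001]
wrist_force: [-0.6, 0.2, -2.6]
finger_gap: 0.646
gripper_force: 64.2
```

```bash
python3 w.py w7 reel_a_mid,.12,.12
```

```text
12.9667 [ 0.5887 -0.3584  0.1196] [ 0.695  0.719 -0.     0.001] 0.6456254474610278 [-0.6  0.2 -2.6]
reel_a_mid pl 0.61 [ 0.5892 -0.3623  0.12  ] [323.5 258.7]
reel_a_mid sil 0.88 14869 [ 0.5887 -0.3683  0.0661  0.0798  2.2463]
```

View pics/w7.png

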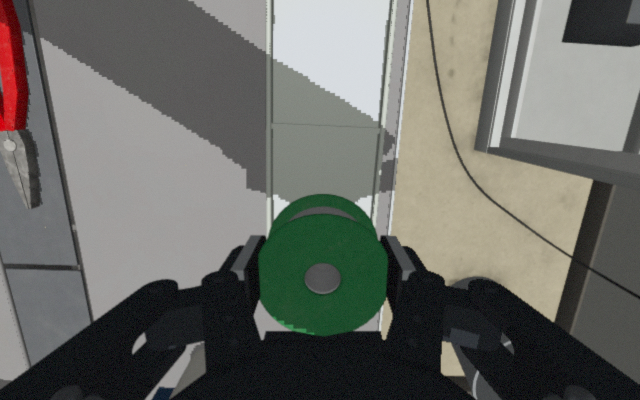

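{"method": "jog_arm", "body": {
  "increments": [
    {"hand":1,"x":0,"y":0,"z":0.03,"wx":0,"wy":0,"wz":0},
    {"hand":1,"x":0,"y":0,"z":0.055,"wx":0,"wy":0,"wz":0},
    {"hand":1,"x":0,"y":0,"z":0.073,"wx":0,"wy":0,"wz":0},
    {"hand":1,"x":0,"y":0,"z":0.085,"wx":0,"wy":0,"wz":0},
    {"hand":1,"x":0,"y":0,"z":0.094,"wx":0,"wy":0,"wz":0},
    {"hand":1,"x":0,"y":0,"z":0.099,"wx":0,"wy":0,"wz":0},
    {"hand":1,"x":0,"y":0,"z":0.099,"wx":0,"wy":0,"wz":0},
    {"hand":1,"x":0,"y":0,"z":0.099,"wx":0,"wy":0,"wz":0}
  ]
}}

```text
t: 13.78
ee_pos: [0.59, -0.3559, 0.0214]
tcp_rot: [0.694, 0.72, 0.0, 0.001]
wrist_force: [-0.1, 0.0, -2.4]
finger_gap: 0.651
gripper_force: 64.2
```

{"method": "jog_arm", "body": {
  "increments": [
    {"hand":0.6,"x":0,"y":0,"z":0,"wx":0,"wy":0,"wz":0},
    {"hand":0,"x":0,"y":0,"z":0,"wx":0,"wy":0,"wz":0},
    {"hand":0,"x":0,"y":0,"z":0,"wx":0,"wy":0,"wz":0},
    {"hand":0,"x":0,"y":0,"z":0,"wx":0,"wy":0,"wz":0},
    {"hand":0,"x":0,"y":0,"z":-0.02,"wx":0,"wy":0,"wz":0},
    {"hand":0,"x":0,"y":0,"z":-0.06,"wx":0,"wy":0,"wz":0},
    {"hand":0,"x":0,"y":0,"z":-0.1,"wx":0,"wy":0,"wz":0},
    {"hand":0,"x":0.02,"y":0,"z":-0.135,"wx":0,"wy":0,"wz":0},
    {"hand":0,"x":0.05,"y":-0.01,"z":-0.16,"wx":0,"wy":0,"wz":0},
    {"hand":0,"x":0.085,"y":-0.02,"z":-0.18,"wx":0,"wy":0,"wz":0},
    {"hand":0,"x":0.12,"y":-0.03,"z":-0.2,"wx":0,"wy":0,"wz":0},
    {"hand":0,"x":0.16,"y":-0.035,"z":-0.21,"wx":0,"wy":0,"wz":0},
    {"hand":0,"x":0.2,"y":-0.04,"z":-0.22,"wx":0,"wy":0,"wz":0},
    {"hand":0,"x":0.24,"y":-0.045,"z":-0.23,"wx":0,"wy":0,"wz":0},
    {"hand":0,"x":0.28,"y":-0.05,"z":-0.24,"wx":0,"wy":0,"wz":0},
    {"hand":0,"x":0.32,"y":-0.055,"z":-0.25,"wx":0,"wy":0,"wz":0},
    {"hand":0,"x":0.36,"y":-0.06,"z":-0.25,"wx":0,"wy":0,"wz":0},
    {"hand":0,"x":0.4,"y":-0.067,"z":-0.25,"wx":0,"wy":0,"wz":0}
  ]
}}

```text
t: 15.28
ee_pos: [0.5076, 0.0431, 0.2716]
tcp_rot: [0.694, 0.72, 0.001, 0.001]
wrist_force: [1.4, 0.1, -0.5]
finger_gap: 1.001
gripper_force: 0.0
```

{"method": "jog_arm", "body": {
  "increments": [
    {"hand":0,"x":0.04,"y":0,"z":0,"wx":0,"wy":0,"wz":0},
    {"hand":0,"x":0.08,"y":0,"z":0,"wx":0,"wy":0,"wz":0},
    {"hand":0,"x":0.12,"y":0,"z":0,"wx":0,"wy":0,"wz":0},
    {"hand":0,"x":0.16,"y":0,"z":0,"wx":0,"wy":0,"wz":0},
    {"hand":0,"x":0.19,"y":0,"z":0,"wx":0,"wy":0,"wz":0},
    {"hand":0,"x":0.2,"y":0,"z":0,"wx":0,"wy":0,"wz":0},
    {"hand":0,"x":0.2,"y":0,"z":0,"wx":0,"wy":0,"wz":0},
    {"hand":0,"x":0.2,"y":0,"z":0,"wx":0,"wy":0,"wz":0},
    {"hand":0,"x":0.2,"y":0,"z":0,"wx":0,"wy":0,"wz":0}
  ]
}}

```text
t: 16.03
ee_pos: [0.5005, 0.2388, 0.2703]
tcp_rot: [0.695, 0.719, -0.0, 0.001]
wrist_force: [0.7, 0.5, 0.6]
finger_gap: 0.998
gripper_force: 0.0
```

```bash
python3 w.py w8 reel_a_mid,.0175,.035 jar_mid,.035,.07 jar_stand,0,.02 card_tube,0,.088
```

```text
16.0333 [0.5005 0.2388 0.2703] [ 0.695  0.719 -0.     0.001] 0.997993391235012 [0.7 0.5 0.6]
jar_mid pl 0.7 [0.4826 0.1118 0.035 ] [306.2 260.7]
jar_mid sil 0.85 1431 [4.83400e-01 1.29900e-01 6.81000e-02 3.99000e-02 8.75582e+01]
jar_stand pl 0.69 [0.6077 0.2958 0.    ] [405.7 123.6]
jar_stand pl 0.26 [0.5862 0.0081 0.    ] [372.5 312.6]
jar_stand sil 0.87 6209 [ 0.5939  0.302   0.0978  0.0971 89.1884]
card_tube pl 0.6 [0.3288 0.2144 0.    ] [196.9 177.5]
card_tube sil 0.58 3646 [ 0.3441  0.2181  0.1012  0.0618 31.3567]
card_tube sil 0.22 6185 [5.78200e-01 3.03100e-01 8.01000e-02 8.04000e-02 8.90678e+01]
```

View pics/w8.png

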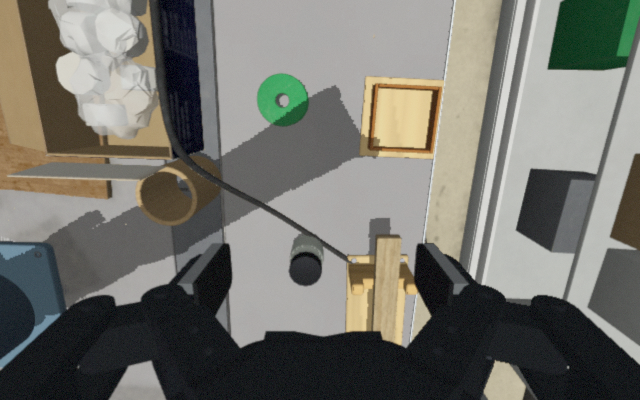

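Run:
```python
from h import *
C=cam("wrist",dict(ee_pos=[0.5005,.2388,0.2703],tcp_rot=[.695,.719,0,0.0007]))
for p,z in [((283,99.5),.035),((203,130),0),((203,130),.09)]: print(p,np.round(onz(C,p,z),4))
for z,c in ((.005,[(364,76),(443,80),(435,158),(361,156)]),(.028,[(372,84),(441,86),(436,152),(368,151)])):
  P=np.array([onz(C,p,z) for p in c]);print(np.round(P,4),P.mean(0))
print(np.round(onz(C,(305,268),.07),4))
```

```text
(283, 99.5) [0.4515 0.3195 0.035 ]
(203, 130) [0.3418 0.2788 0.    ]
(203, 130) [0.3759 0.2848 0.09  ]
[[0.5486 0.3518 0.005 ]
 [0.6477 0.3505 0.005 ]
 [0.6503 0.2528 0.005 ]
 [0.5514 0.2522 0.005 ]] [0.59951334 0.30181666 0.005     ]
[[0.5558 0.3407 0.028 ]
 [0.6377 0.3413 0.028 ]
 [0.642  0.2633 0.028 ]
 [0.5568 0.2617 0.028 ]] [0.59807479 0.30176876 0.028     ]
[0.4828 0.12   0.07  ]
```

{"method": "jog_arm", "body": {
  "increments": [
    {"hand":0,"x":0.04,"y":-0.02,"z":0.02,"wx":0,"wy":0,"wz":0},
    {"hand":0,"x":0.07,"y":-0.04,"z":0.04,"wx":0,"wy":0,"wz":0},
    {"hand":0,"x":0.0802,"y":-0.0461,"z":0.075,"wx":0,"wy":0,"wz":0},
    {"hand":0,"x":0.0802,"y":-0.0461,"z":0.115,"wx":0,"wy":0,"wz":0},
    {"hand":0,"x":0.0802,"y":-0.0461,"z":0.155,"wx":0,"wy":0,"wz":0},
    {"hand":0,"x":0.0802,"y":-0.0461,"z":0.19,"wx":0,"wy":0,"wz":0},
    {"hand":0,"x":0.0802,"y":-0.0461,"z":0.22,"wx":0,"wy":0,"wz":0},
    {"hand":0,"x":0.0802,"y":-0.0461,"z":0.24,"wx":0,"wy":0,"wz":0},
    {"hand":0,"x":0.0802,"y":-0.0461,"z":0.253,"wx":0,"wy":0,"wz":0},
    {"hand":0,"x":0.0802,"y":-0.0461,"z":0.261,"wx":0,"wy":0,"wz":0},
    {"hand":0,"x":0.0802,"y":-0.0461,"z":0.261,"wx":0,"wy":0,"wz":0},
    {"hand":1,"x":0.0802,"y":-0.0461,"z":0.261,"wx":0,"wy":0,"wz":0},
    {"hand":1,"x":0.0802,"y":-0.0461,"z":0.261,"wx":0,"wy":0,"wz":0},
    {"hand":1,"x":0.0802,"y":-0.0461,"z":0.261,"wx":0,"wy":0,"wz":0},
    {"hand":1,"x":0.0802,"y":-0.0461,"z":0.261,"wx":0,"wy":0,"wz":0},
    {"hand":1,"x":0.0802,"y":-0.0461,"z":0.261,"wx":0,"wy":0,"wz":0},
    {"hand":1,"x":0.0802,"y":-0.0461,"z":0.261,"wx":0,"wy":0,"wz":0},
    {"hand":1,"x":0.0802,"y":-0.0461,"z":0.261,"wx":0,"wy":0,"wz":0},
    {"hand":1,"x":0.0802,"y":-0.0461,"z":0.261,"wx":0,"wy":0,"wz":0}
  ],
  "squeeze": 60
}}

```text
t: 18.07
ee_pos: [0.4515, 0.3203, 0.0113]
tcp_rot: [0.694, 0.72, 0.001, 0.0]
wrist_force: [-2.7, -0.6, 9.7]
finger_gap: 0.649
gripper_force: 61.2
```

{"method": "jog_arm", "body": {
  "increments": [
    {"hand":1,"x":0,"y":0,"z":-0.02,"wx":0,"wy":0,"wz":0},
    {"hand":1,"x":0,"y":0,"z":-0.05,"wx":0,"wy":0,"wz":0},
    {"hand":1,"x":0,"y":0,"z":-0.085,"wx":0,"wy":0,"wz":0},
    {"hand":1,"x":-0.02,"y":0,"z":-0.115,"wx":0,"wy":0,"wz":0},
    {"hand":1,"x":-0.05,"y":0.005,"z":-0.135,"wx":0,"wy":0,"wz":0},
    {"hand":1,"x":-0.09,"y":0.01,"z":-0.14,"wx":0,"wy":0,"wz":0},
    {"hand":1,"x":-0.13,"y":0.02,"z":-0.14,"wx":0,"wy":0,"wz":0},
    {"hand":1,"x":-0.17,"y":0.03,"z":-0.14,"wx":0,"wy":0,"wz":0},
    {"hand":1,"x":-0.21,"y":0.04,"z":-0.14,"wx":0,"wy":0,"wz":0},
    {"hand":1,"x":-0.25,"y":0.05,"z":-0.14,"wx":0,"wy":0,"wz":0},
    {"hand":1,"x":-0.29,"y":0.06,"z":-0.14,"wx":0,"wy":0,"wz":0},
    {"hand":1,"x":-0.33,"y":0.07,"z":-0.14,"wx":0,"wy":0,"wz":0},
    {"hand":1,"x":-0.37,"y":0.08,"z":-0.14,"wx":0,"wy":0,"wz":0},
    {"hand":1,"x":-0.41,"y":0.09,"z":-0.14,"wx":0,"wy":0,"wz":0},
    {"hand":1,"x":-0.45,"y":0.1,"z":-0.14,"wx":0,"wy":0,"wz":0},
    {"hand":1,"x":-0.49,"y":0.107,"z":-0.14,"wx":0,"wy":0,"wz":0},
    {"hand":1,"x":-0.525,"y":0.113,"z":-0.13,"wx":0,"wy":0,"wz":0},
    {"hand":1,"x":-0.555,"y":0.1163,"z":-0.12,"wx":0,"wy":0,"wz":0},
    {"hand":1,"x":-0.5757,"y":0.1163,"z":-0.11,"wx":0,"wy":0,"wz":0},
    {"hand":1,"x":-0.5757,"y":0.1163,"z":-0.11,"wx":0,"wy":0,"wz":0}
  ]
}}

```text
t: 19.73
ee_pos: [0.5859, -0.2585, 0.118]
tcp_rot: [0.697, 0.717, -0.002, 0.0]
wrist_force: [-0.3, -1.1, -2.8]
finger_gap: 0.646
gripper_force: 64.1
```

{"method": "jog_arm", "body": {
  "increments": [
    {"hand":1,"x":0,"y":0,"z":0.01,"wx":0,"wy":0,"wz":0},
    {"hand":1,"x":0,"y":0,"z":0.035,"wx":0,"wy":0,"wz":0},
    {"hand":1,"x":0,"y":0,"z":0.06,"wx":0,"wy":0,"wz":0},
    {"hand":1,"x":0,"y":0,"z":0.075,"wx":0,"wy":0,"wz":0},
    {"hand":1,"x":0,"y":0,"z":0.075,"wx":0,"wy":0,"wz":0},
    {"hand":1,"x":0,"y":0,"z":0.075,"wx":0,"wy":0,"wz":0}
  ]
}}

```text
t: 20.23
ee_pos: [0.5882, -0.2502, 0.0441]
tcp_rot: [0.693, 0.721, -0.0, -0.001]
wrist_force: [0.6, -0.3, -1.6]
finger_gap: 0.649
gripper_force: 64.2
```

```bash
python3 w.py w9 reel_a_mid,.04,.05
```

```text
20.2333 [ 0.5882 -0.2502  0.0441] [ 0.693  0.721 -0.    -0.001] 0.6486984884443792 [ 0.6 -0.3 -1.6]
```

View pics/w9.png

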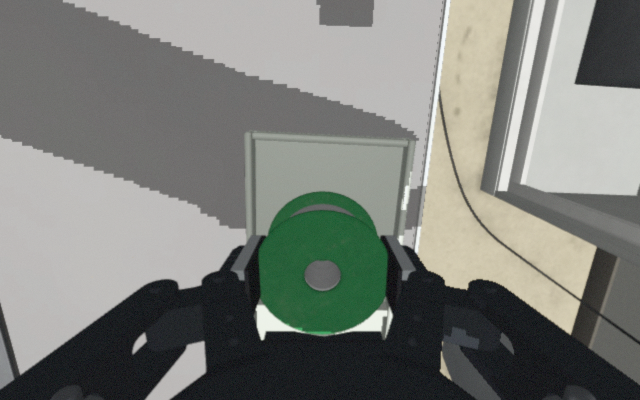

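{"method": "jog_arm", "body": {
  "increments": [
    {"hand":1,"x":0,"y":0,"z":0.01,"wx":0,"wy":0,"wz":0},
    {"hand":1,"x":0,"y":0,"z":0.018,"wx":0,"wy":0,"wz":0},
    {"hand":1,"x":0,"y":0,"z":0.023,"wx":0,"wy":0,"wz":0},
    {"hand":1,"x":0,"y":0,"z":0.023,"wx":0,"wy":0,"wz":0},
    {"hand":1,"x":0,"y":0,"z":0.023,"wx":0,"wy":0,"wz":0}
  ]
}}

```text
t: 20.8
ee_pos: [0.5881, -0.2514, 0.0215]
tcp_rot: [0.694, 0.72, -0.0, -0.0]
wrist_force: [-3.3, 0.3, 5.5]
finger_gap: 0.644
gripper_force: 64.8
```

{"method": "jog_arm", "body": {
  "increments": [
    {"hand":0.6,"x":0,"y":0,"z":0,"wx":0,"wy":0,"wz":0},
    {"hand":0,"x":0,"y":0,"z":0,"wx":0,"wy":0,"wz":0},
    {"hand":0,"x":0,"y":0,"z":0,"wx":0,"wy":0,"wz":0},
    {"hand":0,"x":0,"y":0,"z":0,"wx":0,"wy":0,"wz":0},
    {"hand":0,"x":0,"y":0,"z":-0.02,"wx":0,"wy":0,"wz":0},
    {"hand":0,"x":0,"y":0,"z":-0.06,"wx":0,"wy":0,"wz":0},
    {"hand":0,"x":0,"y":0,"z":-0.1,"wx":0,"wy":0,"wz":0},
    {"hand":0,"x":0.01,"y":0,"z":-0.14,"wx":0,"wy":0,"wz":0},
    {"hand":0,"x":0.04,"y":-0.01,"z":-0.165,"wx":0,"wy":0,"wz":0},
    {"hand":0,"x":0.075,"y":-0.02,"z":-0.18,"wx":0,"wy":0,"wz":0},
    {"hand":0,"x":0.11,"y":-0.03,"z":-0.195,"wx":0,"wy":0,"wz":0},
    {"hand":0,"x":0.145,"y":-0.045,"z":-0.21,"wx":0,"wy":0,"wz":0},
    {"hand":0,"x":0.18,"y":-0.06,"z":-0.22,"wx":0,"wy":0,"wz":0},
    {"hand":0,"x":0.215,"y":-0.07,"z":-0.23,"wx":0,"wy":0,"wz":0},
    {"hand":0,"x":0.25,"y":-0.08,"z":-0.23,"wx":0,"wy":0,"wz":0},
    {"hand":0,"x":0.285,"y":-0.088,"z":-0.23,"wx":0,"wy":0,"wz":0},
    {"hand":0,"x":0.3045,"y":-0.088,"z":-0.23,"wx":0,"wy":0,"wz":0},
    {"hand":0,"x":0.3045,"y":-0.088,"z":-0.23,"wx":0,"wy":0,"wz":0},
    {"hand":0,"x":0.3045,"y":-0.088,"z":-0.23,"wx":0,"wy":0,"wz":0}
  ]
}}

```text
t: 22.38
ee_pos: [0.4892, 0.0507, 0.2514]
tcp_rot: [0.693, 0.721, 0.0, 0.0]
wrist_force: [-0.9, -0.3, -0.7]
finger_gap: 1.0
gripper_force: 0.0
```

```bash
python3 w.py w10 jar_mid,.035,.07 strip_mid,.057,.064
python3 - <<'E'
from h import *
im=cv2.imread("pics/w10.png");cv2.imwrite("pics/w10c.png",im)
a=read_camera("scene")[:,:,::-1];b=a[130:350,240:520];cv2.imwrite("pics/s10.png",np.vstack([cv2.resize(b,(420,330)),cv2.resize(im,(420,262))]))
E
```

```text
22.3833 [0.4892 0.0507 0.2514] [0.693 0.721 0.    0.   ] 0.9995044488205944 [-0.9 -0.3 -0.7]
jar_mid pl 0.57 [0.4823 0.1125 0.035 ] [318.6 117.7]
jar_mid sil 0.9 1261 [4.82500e-01 1.14500e-01 3.93000e-02 3.91000e-02 4.68608e+01]
strip_mid pl 0.66 [0.5872 0.013  0.057 ] [406.2 210.7]
strip_mid sil 0.93 7169 [0.5886 0.0111 0.0344 0.2972 2.3983]
```

View pics/s10.png

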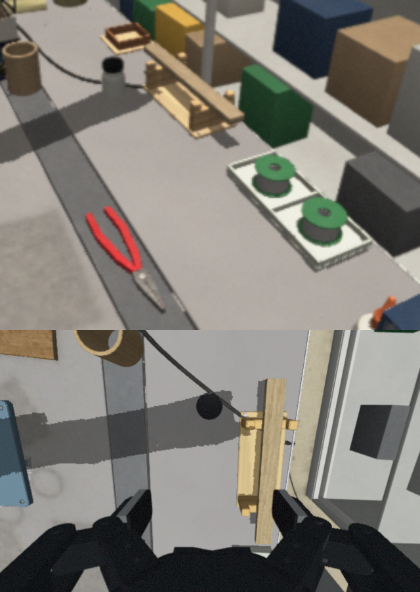

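{"method": "jog_arm", "body": {
  "increments": [
    {"hand":0,"x":0.03,"y":-0.002,"z":0.02,"wx":0,"wy":0,"wz":-0.12},
    {"hand":0,"x":0.055,"y":-0.0043,"z":0.04,"wx":0,"wy":0,"wz":-0.24},
    {"hand":0,"x":0.0625,"y":-0.0043,"z":0.06,"wx":0,"wy":0,"wz":-0.36},
    {"hand":0,"x":0.0625,"y":-0.0043,"z":0.08,"wx":0,"wy":0,"wz":-0.48},
    {"hand":0,"x":0.0625,"y":-0.0043,"z":0.1,"wx":0,"wy":0,"wz":-0.6},
    {"hand":0,"x":0.0625,"y":-0.0043,"z":0.11,"wx":0,"wy":0,"wz":-0.72},
    {"hand":0,"x":0.0625,"y":-0.0043,"z":0.12,"wx":0,"wy":0,"wz":-0.785},
    {"hand":0,"x":0.0625,"y":-0.0043,"z":0.12,"wx":0,"wy":0,"wz":-0.785},
    {"hand":0,"x":0.0625,"y":-0.0043,"z":0.12,"wx":0,"wy":0,"wz":-0.785}
  ]
}}

```text
t: 23.43
ee_pos: [0.4825, 0.1113, 0.131]
tcp_rot: [0.367, 0.93, -0.0, -0.0]
wrist_force: [-0.6, -0.2, 0.7]
finger_gap: 1.002
gripper_force: 0.0
```

```bash
python3 w.py w11 jar_mid,.035,.07
```

```text
23.4333 [0.4825 0.1113 0.131 ] [ 0.367  0.93  -0.    -0.   ] 1.0018633864124247 [-0.6 -0.2  0.7]
jar_mid sil 0.86 3453 [4.77600e-01 1.18800e-01 4.03000e-02 5.23000e-02 4.68782e+01]
```

View pics/w11.png

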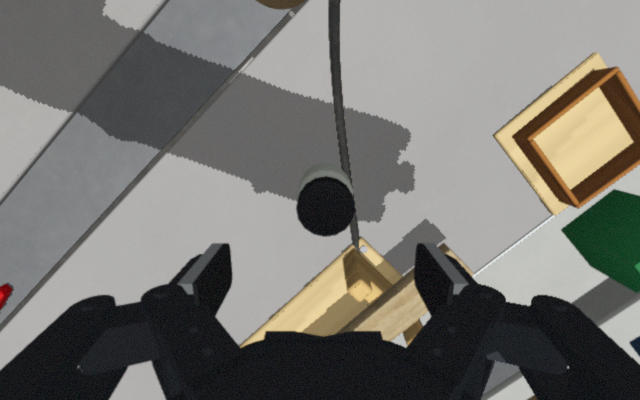

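Run:
```python
from h import *
s=observe();C=cam("wrist",s)
p=onz(C,(326,206),.07);M=R.from_quat(s["tcp_rot"]).as_matrix()
print(p,M.T@(p-s["ee_pos"]),M.T@(np.array([.4824,.113,.026])-s["ee_pos"]), s["ee_pos"],proj(C,[.4824,.113,.07]))
```

```text
[0.48198558 0.11699346 0.07      ] [0.00450345 0.00280659 0.06205837] [0.00151751 0.0001226  0.10605837] [0.48327519 0.11186052 0.13205956] [322.21646822 210.14642736]
```

{"method": "jog_arm", "body": {
  "increments": [
    {"hand":0,"x":0.003,"y":0.0015,"z":0.02,"wx":0,"wy":0,"wz":0},
    {"hand":0,"x":0.003,"y":0.0015,"z":0.045,"wx":0,"wy":0,"wz":0},
    {"hand":0,"x":0.003,"y":0.0015,"z":0.07,"wx":0,"wy":0,"wz":0},
    {"hand":0,"x":0.003,"y":0.0015,"z":0.09,"wx":0,"wy":0,"wz":0},
    {"hand":0,"x":0.003,"y":0.0015,"z":0.1,"wx":0,"wy":0,"wz":0},
    {"hand":0,"x":0.003,"y":0.0015,"z":0.106,"wx":0,"wy":0,"wz":0},
    {"hand":0,"x":0.003,"y":0.0015,"z":0.106,"wx":0,"wy":0,"wz":0},
    {"hand":0.3,"x":0.003,"y":0.0015,"z":0.106,"wx":0,"wy":0,"wz":0},
    {"hand":0.4,"x":0.003,"y":0.0015,"z":0.106,"wx":0,"wy":0,"wz":0},
    {"hand":0.45,"x":0.003,"y":0.0015,"z":0.106,"wx":0,"wy":0,"wz":0},
    {"hand":0.5,"x":0.003,"y":0.0015,"z":0.106,"wx":0,"wy":0,"wz":0},
    {"hand":0.6,"x":0.003,"y":0.0015,"z":0.106,"wx":0,"wy":0,"wz":0},
    {"hand":1,"x":0.003,"y":0.0015,"z":0.106,"wx":0,"wy":0,"wz":0},
    {"hand":1,"x":0.003,"y":0.0015,"z":0.106,"wx":0,"wy":0,"wz":0},
    {"hand":1,"x":0.003,"y":0.0015,"z":0.106,"wx":0,"wy":0,"wz":0},
    {"hand":1,"x":0.003,"y":0.0015,"z":0.106,"wx":0,"wy":0,"wz":0}
  ],
  "squeeze": 40
}}

```text
t: 24.92
ee_pos: [0.4822, 0.1152, 0.0266]
tcp_rot: [0.366, 0.931, 0.0, 0.001]
wrist_force: [-2.1, -0.8, 9.8]
finger_gap: 0.515
gripper_force: 39.4
```

{"method": "jog_arm", "body": {
  "increments": [
    {"hand":1,"x":0,"y":0,"z":-0.01,"wx":0,"wy":0,"wz":0},
    {"hand":1,"x":0,"y":0,"z":-0.03,"wx":0,"wy":0,"wz":0},
    {"hand":1,"x":0,"y":0,"z":-0.055,"wx":0,"wy":0,"wz":0},
    {"hand":1,"x":0,"y":0,"z":-0.08,"wx":0,"wy":0,"wz":0},
    {"hand":1,"x":0.002,"y":0.01,"z":-0.095,"wx":0,"wy":0,"wz":0},
    {"hand":1,"x":0.006,"y":0.03,"z":-0.1,"wx":0,"wy":0,"wz":0},
    {"hand":1,"x":0.011,"y":0.055,"z":-0.1,"wx":0,"wy":0,"wz":0},
    {"hand":1,"x":0.016,"y":0.08,"z":-0.1,"wx":0,"wy":0,"wz":0},
    {"hand":1,"x":0.021,"y":0.105,"z":-0.1,"wx":0,"wy":0,"wz":0},
    {"hand":1,"x":0.026,"y":0.13,"z":-0.1,"wx":0,"wy":0,"wz":0},
    {"hand":1,"x":0.031,"y":0.155,"z":-0.1,"wx":0,"wy":0,"wz":0},
    {"hand":1,"x":0.035,"y":0.18,"z":-0.1,"wx":0,"wy":0,"wz":0},
    {"hand":1,"x":0.039,"y":0.2,"z":-0.1,"wx":0,"wy":0,"wz":0},
    {"hand":1,"x":0.042,"y":0.212,"z":-0.09,"wx":0,"wy":0,"wz":0},
    {"hand":1,"x":0.042,"y":0.2168,"z":-0.075,"wx":0,"wy":0,"wz":0},
    {"hand":1,"x":0.042,"y":0.2168,"z":-0.06,"wx":0,"wy":0,"wz":0},
    {"hand":1,"x":0.042,"y":0.2168,"z":-0.06,"wx":0,"wy":0,"wz":0},
    {"hand":1,"x":0.042,"y":0.2168,"z":-0.06,"wx":0,"wy":0,"wz":0}
  ]
}}

```text
t: 26.42
ee_pos: [0.5972, 0.301, 0.0844]
tcp_rot: [0.366, 0.931, -0.001, -0.001]
wrist_force: [0.1, 0.7, -1.2]
finger_gap: 0.518
gripper_force: 41.2
```

```bash
python3 w.py w12
```

```text
26.4167 [0.5972 0.301  0.0844] [ 0.366  0.931 -0.001 -0.001] 0.518100627228816 [ 0.1  0.7 -1.2]
```

View pics/w12.png

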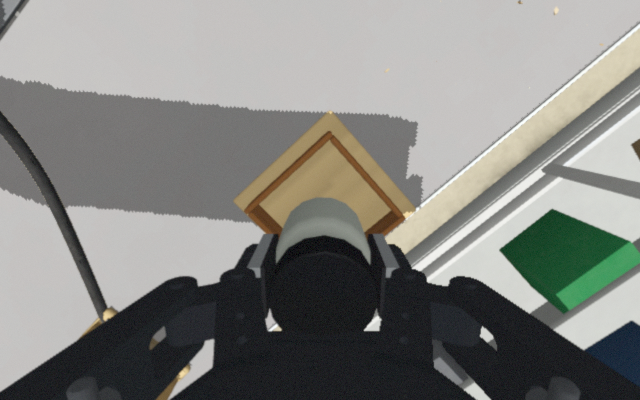

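Run:
```python
from h import *
C=cam("wrist",dict(ee_pos=[0.5972,.301,.0844],tcp_rot=[.366,.931,-.001,-.001]))
P=[onz(C,p,.028) for p in [(246,211),(407,216),(330,131)]]
print(np.round(P,4),(P[0]+P[1])/2)
P=[onz(C,p,.006) for p in [(235,201),(413,211),(331,113)]]
print(np.round(P,4),(P[0]+P[1])/2,observe()["ee_pos"])
```

```text
[[0.5599 0.2649 0.028 ]
 [0.6372 0.3428 0.028 ]
 [0.5596 0.3428 0.028 ]] [0.59857237 0.30388467 0.028     ]
[[0.5501 0.2555 0.006 ]
 [0.6471 0.3482 0.006 ]
 [0.5523 0.3511 0.006 ]] [0.59859567 0.30183343 0.006     ] [0.59801228 0.30145755 0.08545858]
```

{"method": "jog_arm", "body": {
  "increments": [
    {"hand":1,"x":0,"y":0,"z":0.012,"wx":0,"wy":0,"wz":0},
    {"hand":1,"x":0,"y":0,"z":0.026,"wx":0,"wy":0,"wz":0},
    {"hand":1,"x":0,"y":0,"z":0.038,"wx":0,"wy":0,"wz":0},
    {"hand":1,"x":0,"y":0,"z":0.046,"wx":0,"wy":0,"wz":0},
    {"hand":1,"x":0,"y":0,"z":0.051,"wx":0,"wy":0,"wz":0},
    {"hand":1,"x":0,"y":0,"z":0.0525,"wx":0,"wy":0,"wz":0},
    {"hand":1,"x":0,"y":0,"z":0.0525,"wx":0,"wy":0,"wz":0},
    {"hand":1,"x":0,"y":0,"z":0.0525,"wx":0,"wy":0,"wz":0}
  ]
}}

```text
t: 27.13
ee_pos: [0.5978, 0.3022, 0.0328]
tcp_rot: [0.366, 0.931, -0.001, -0.0]
wrist_force: [-1.9, -2.2, 3.8]
finger_gap: 0.515
gripper_force: 41.7
```

Seated; release gently and withdraw.

{"method": "jog_arm", "body": {
  "increments": [
    {"hand":0.45,"x":0,"y":0,"z":0,"wx":0,"wy":0,"wz":0},
    {"hand":0.3,"x":0,"y":0,"z":0,"wx":0,"wy":0,"wz":0},
    {"hand":0.1,"x":0,"y":0,"z":0,"wx":0,"wy":0,"wz":0},
    {"hand":0,"x":0,"y":0,"z":0,"wx":0,"wy":0,"wz":0},
    {"hand":0,"x":0,"y":0,"z":0,"wx":0,"wy":0,"wz":0},
    {"hand":0,"x":0,"y":0,"z":-0.02,"wx":0,"wy":0,"wz":0},
    {"hand":0,"x":0,"y":0,"z":-0.05,"wx":0,"wy":0,"wz":0},
    {"hand":0,"x":0,"y":0,"z":-0.09,"wx":0,"wy":0,"wz":0},
    {"hand":0,"x":0,"y":0,"z":-0.13,"wx":0,"wy":0,"wz":0},
    {"hand":0,"x":-0.02,"y":-0.03,"z":-0.17,"wx":0,"wy":0,"wz":0},
    {"hand":0,"x":-0.03,"y":-0.06,"z":-0.2,"wx":0,"wy":0,"wz":0},
    {"hand":0,"x":-0.03,"y":-0.09,"z":-0.22,"wx":0,"wy":0,"wz":0},
    {"hand":0,"x":-0.03,"y":-0.09,"z":-0.22,"wx":0,"wy":0,"wz":0},
    {"hand":0,"x":-0.03,"y":-0.09,"z":-0.22,"wx":0,"wy":0,"wz":0}
  ]
}}

```text
t: 28.3
ee_pos: [0.5597, 0.2143, 0.2552]
tcp_rot: [0.367, 0.93, 0.001, 0.002]
wrist_force: [-0.2, -0.4, -0.2]
finger_gap: 1.001
gripper_force: 0.0
```

```bash
python3 w.py w13 strip_mid,.057,.064 card_tube,0,.088
python3 - <<'E'
from h import *
a=read_camera("scene")[:,:,::-1][110:350,220:540];b=cv2.imread("pics/w13.png")
c=read_camera("side")[:,:,::-1][130:290,180:440]
cv2.imwrite("pics/fin.png",np.vstack([np.hstack([cv2.resize(a,(400,300)),cv2.resize(c,(400,300))]),np.hstack([cv2.resize(b,(480,300)),np.zeros((300,320,3),np.uint8)])]))
E
```

```text
28.3 [0.5597 0.2143 0.2552] [0.367 0.93  0.001 0.002] 1.0012260535347548 [-0.2 -0.4 -0.2]
strip_mid pl 0.95 [0.591  0.0061 0.057 ] [219.1 301.6]
strip_mid sil 0.73 2707 [0.5887 0.0135 0.0315 0.2992 2.1047]
card_tube pl 0.92 [0.3305 0.2139 0.    ] [186.6  23.1]
card_tube pl 0.41 [ 0.5951 -0.2923  0.    ] [110.1 391.3]
card_tube sil 0.74 3736 [3.572e-01 2.042e-01 9.370e-02 4.500e-02 4.687e+01]
```

View pics/fin.png

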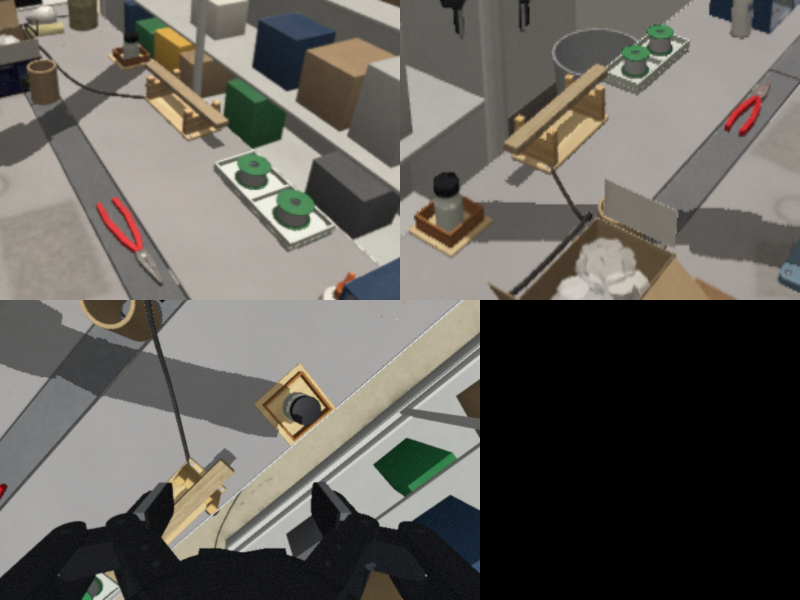

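The picture shows the strip lying in both notches, one reel flat in each bay, and the jar upright in its socket. The pliers and tube have not moved.

```bash
python3 -c "
from plant import *
print(job_done())"
```

```text
the job is handed in; nothing more can be done
None
```

I handed the job in at about 28 s: the final pictures show the strip in both notches about midway, a reel flat in each bay, the jar upright in its socket, and the pliers and tube where they were.

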